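# Clamp a tin in the labelling jig with a toggle clamp

### The job

Push the flat round tin across the bench into the jig until it rests against the back stop, then push the toggle clamp's lever over centre towards the tin so that it snaps shut and the plunger holds the tin against the opposite jaw. Only push the tin, never lift it off the bench, and leave the two dropper bottles and the label roll standing where they are.

Things in the scene. Friction and masses are not known exactly. Their poses are not given: they have to be found in the camera images.
- jig: Aluminium jig fixed to the bench, 22 mm high. Origin on the bench, where the seated tin's centre belongs; +x into the nest, +y towards the clamp. Nest open at the top and to -x. Back stop face x = 30 mm; fixed jaw face y = -30 mm, clamp block face y = 42 mm, both from x = -20 mm; slanted lead-ins widen the mouth to y = -46 and 58 mm at x = -38 mm. Clamp reaches y = 116 mm, cheeks 45 mm high.
- tin: Flat round tin of crimp caps, green lid, 59 mm diameter, 26 mm high, about 60 g, loose on the bench in front of the nest's mouth (jig -x). Origin: centre of its underside; z up.
- clamp_lever (a joint): Toggle lever of the clamp, rad: 0 = open, leaning 0.6 rad away from the tin (jig +y); 1.2 = shut, leaning 0.6 rad towards it (jig -y). Pivot along the jig's x at y = 78, z = 40 mm. An over-centre spring keeps it at either end; past upright (0.6) it snaps on by itself. About 2 to 3 N at the tip moves it.
- lever_tip (a point): Top end of the lever's round black grip (16 mm thick, 35 mm long, on a 9 mm steel rod), 75 mm from the pivot. In the jig's frame x = 0; open y = 120, z = 102 mm; upright y = 78, z = 115 mm; shut y = 36, z = 102 mm.
- pad: Round rubber pad, 18 mm diameter, on the clamp's plunger, 12 mm above the bench; origin at the centre of the face that meets the tin. Flush with the clamp block when open, it comes out 15 mm along the jig's -y as the lever goes over, pushes the tin to the fixed jaw and springs back up to 5 mm, so it presses on the tin.
- bottle_right: Dropper bottle with black cap, 39 mm diameter, 102 mm high, loose, beside the fixed jaw (jig -y). Origin: centre of its underside. Leave alone.
- bottle_left: Dropper bottle with black cap, 39 mm diameter, 102 mm high, loose, behind the clamp (jig +x, +y). Origin: centre of its underside. Leave alone.
- label_roll: Roll of labels lying flat, 64 mm diameter, 26 mm high, loose, in front and to the left of the clamp. Origin: centre of its underside. Leave alone.
Mind the look-alikes: they are no part of the job. There is more than one size of the tin; the job needs the middle-sized.

How it is judged:
On the way, in this order (a step that is already met when the one before it is completed fails the run):
1. the tin lies in the nest against the back stop while the clamp is still open (value of joint clamp_lever below 0.3 rad and x of tin in the frame of jig between -0.006 and 0.004 m and y of tin in the frame of jig between -0.004 and 0.016 m and height (world z) of tin below 0.004 m and angle between tin's own z axis and vertical below 0.08 rad), for 0.2 s.
2. the lever has snapped shut and the pad presses on the tin (value of joint clamp_lever above 1.1 rad and contact force between pad and tin above 1 N and x of tin in the frame of jig between -0.006 and 0.004 m and y of tin in the frame of jig between -0.004 and 0.004 m and height (world z) of tin below 0.004 m and angle between tin's own z axis and vertical below 0.08 rad), for 0.2 s.
At the end, for the whole second after the job is handed in: The lever is shut (above 1.1 rad), the pad presses on the tin with more than 1 N, and the tin lies flat on the bench at rest, within 6 mm of the back stop and 4 mm of the fixed jaw; bottles and roll stand upright (all of step 2 and linear speed of tin below 0.01 m/s and angle between each of bottle_right, bottle_left, label_roll's own z axis and vertical below 0.1 rad); the robot touches nothing.
It fails at once if the tin is lifted off the bench (more than 8 mm) (height (world z) of tin above 0.008 m).
It fails at once if a bottle or the label roll is moved more than 15 mm or knocked over (distance of any of bottle_right, bottle_left, label_roll from where it was at the start of the episode above 0.015 m or angle between any of bottle_right, bottle_left, label_roll's own z axis and vertical above 0.4 rad).
It also fails if it takes over 48 s, if anything falls off the work surface, if the arm or the gripper's body presses on something with over 40 N, if the wrist force passes 120 N, or if a joint passes its speed limit or range.

### The arm

A 7-joint arm with a two-finger parallel gripper is mounted at the origin on the work surface; the furniture and walls round the work are solid. World frame = base frame: x ahead of the robot, y to its left, z up, the work surface at z = 0. Lengths are in m, angles in rad, forces in N, time in s.
With the tool pointing down it reaches from about 0.425 to 0.825 m from the base axis. Payload 3.6 kg.
Tool frame: the origin (TCP) lies on the front face of the gripper's body, between the roots of the fingers; the fingertips stand 84 mm ahead of it and the grasp point (between the pads) lies 65 mm ahead of it; z points along the fingers, y is the direction in which the jaws open and shut (so a half turn about z gives the same grasp; the last joint's range is limited). The gripper opens to 93 mm and grips with 3 to 60 N. Pads are 15 mm wide; open, the fingers measure 128 mm over their backs; the gripper's body (75 mm by 188 mm) begins 65 mm behind the grasp point.
Start: joints at [1.121, 0.615, -0.013, 1.423, 0.008, 1.103, -0.04], TCP at [0.267, -0.592, 0.303] pointing down, gripper open.
Joint ranges: [-3.12, 3.12], [-0.3, 2.06], [-1.34, 1.32], [0.26, 2.42], [-1.36, 4.5], [0.01, 1.98], [-2.84, 2.84]. Speed limits (rad/s): [2.79, 2.79, 3.14, 3.14, 3.14, 3.14, 3.14].

### API

Orientations are given as a unit quaternion [x, y, z, w].
In Python, from cell import r gives the robot as it stands. The module is installed in compiled form; this text tells all that it offers.
- The arm moves only by the tool arm_command, never from a script. Its arguments are lists of equal length, an entry for each row: "dr": the turn, a rotation vector about the world's x, y, z in degrees, a list of three; "travel": the shift along the world's x, y, z in mm, a list of three; "hand": the finger opening in mm, from 0 to 93. A call has exactly 5 rows; each row is the pose to reach, as a shift and turn from the pose measured when the call began; what a row does not reach only later rows make up. A row lasts 1/12 s, in which the tool goes at most 41.7 mm and 7.16 degrees, less where a joint would pass 70% of its speed; a pose out of reach is approached as far as the arm can. A call with a gripper value outside its range is refused whole. The fingers move at their own pace and stop on an object; "newtons" is the grip in N (left out, the last holds). Time passes only in rows, so rows that repeat a pose let the fingers close, or fill a call up. It gives the time, the measured TCP pose, the force and the opening at its end, in the units of the state.
- r.state(): the state, without advancing time (a new reading comes with each control period).
- r.snapshot(name): name is "scene" or "top"; returns (picture, depth): 480x640x3 uint8, red, green, blue; 480x640 float32, m along the optical axis (not along the pixel's ray), 0 where there is no reading.
- r.camera_info(name): a dict with "fx", "fy", "cx", "cy" (pixels), "rvec" (rotation vector, rad) and "tvec" (3), from world to camera coordinates, as OpenCV has them. Camera axes: x right, y down, z forward; pixel columns grow to the right and rows downward; lengths in m; the calibration is good to about 2 mm. A picture is of the moment at which its call begins. camera_info takes no time and is no camera call.
- r.job_done(): hands the job in, once; it reports no verdict.
Trained networks look in the newest picture that a camera, given by its name, has taken for a name from the list of things; names that differ only in an ending like _2 or _b are one class to them, and where a whole thing is asked for, a point or a joint stands for the part that bears it (a point fixed in the world has none). Each returns a list of dicts, best first, with "conf" (0 to 1); they miss things now and then, are a little off and sometimes report something else, mostly with a low value. They report only what shows in the picture. A call takes as long as a camera call. They do not tell look-alikes from the thing itself.
- r.regions_of(camera, label): "region" (480x640 bool, what is visible of it) and "rect" ([left, top, right, bottom] in pixels, round what is visible of it).
- r.tip_of(camera, label): "pixel" ([row, column] in pixels: a listed point, or the origin of a listed thing).
The state is a dict: "t": time; "joint_pos": joint angles; "joint_vel": joint speeds; "effort": joint torques, N m; "ee_pos": TCP position; "tool_rot": TCP orientation; "contact_force": force on the tool from outside, world axes, zero at the start; "ft_torque": the same for the moment, N m; "finger_gap": finger opening in m.
Only numpy, scipy, OpenCV 4.12 (cv2) and the standard library are available. Lean on these libraries where they do the work, as an engineer would, in place of code of your own. Each camera call takes 0.05 s, during which the arm holds its last target.

## Working session

There is one attempt and no reset: what is moved stays moved. The work goes in short steps, Python scripts to look and compute and a tool call to move; the robot and the scene stay as the last step left them, time stands still between calls to the robot, and variables do not carry over. Pictures are saved under pics/ and viewed, and the job is handed in when it is done.

Besides the shell and the picture viewer there is one more tool, called after ">>>" as name(argument=value, ...) on one line, values as JSON. arm_command: Moves the arm, as the interface text tells. Its arguments: {"type":"object","properties":{"dr":{"type":"array","items":{"type":"array","items":{"type":"number"}}},"travel":{"type":"array","items":{"type":"array","items":{"type":"number"}}},"hand":{"type":"array","items":{"type":"number"}},"newtons":{"type":"number"}},"required":["dr","travel","hand"]}

```bash
mkdir -p pics
python3 - <<'E'
from cell import r
import cv2
s=r.state(); print({k:(v if not hasattr(v,'round') else v) for k,v in s.items()})
for n in("scene","top"):
    p,d=r.snapshot(n); cv2.imwrite(f"pics/{n}0.png",p[:,:,::-1]); print(n,r.camera_info(n))
E
```

```text
{'t': 0.0, 'joint_pos': array([ 1.12047176,  0.61590289, -0.01263044,  1.42491116,  0.00810094,
        1.10338487, -0.04041911]), 'joint_vel': array([-8.45779473e-04, -1.31163908e-03, -1.48612172e-03,  7.14065088e-05,
        1.29342024e-04,  1.47847534e-03,  7.28603666e-05]), 'effort': array([-2.15281045e-05, -4.58940625e+01,  2.09050491e-01, -1.65747893e+01,
       -6.10485091e-02,  2.05014838e-02,  2.43235818e-04]), 'ee_pos': array([ 0.26708972, -0.59195096,  0.30158739]), 'tool_rot': array([ 9.77623444e-01,  2.10358664e-01, -2.83277916e-04, -1.24631228e-03]), 'contact_force': array([-0.48662978,  0.03926905,  0.27528846]), 'ft_torque': array([-0.02960366,  0.02695021,  0.03157205]), 'finger_gap': 0.09318747738444069}
scene {'fx': 514.5913048771728, 'fy': 514.5913048771728, 'cx': 314.2542915131378, 'cy': 250.30856714256373, 'rvec': array([ 0.63873198, -2.65190282,  1.09538573]), 'tvec': array([0.53335756, 0.06850291, 0.91627169])}
top {'fx': 449.367567263772, 'fy': 449.367567263772, 'cx': 318.10201638770184, 'cy': 229.8508589601149, 'rvec': array([ 2.15611054, -2.20034665,  0.08781225]), 'tvec': array([0.2446951 , 0.45869635, 0.89369163])}
```

View pics/scene0.png

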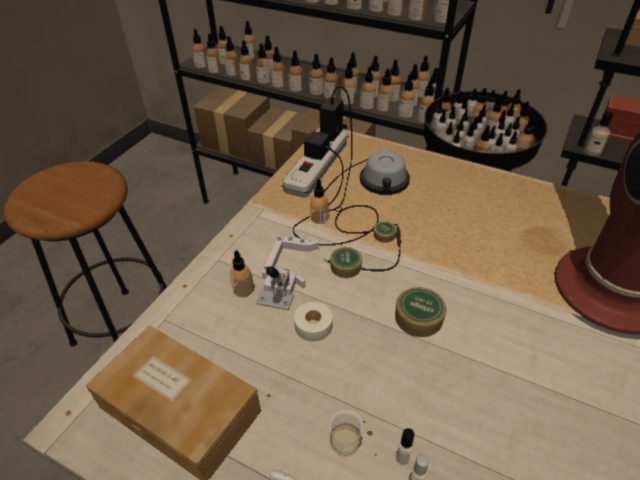

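View pics/top0.png

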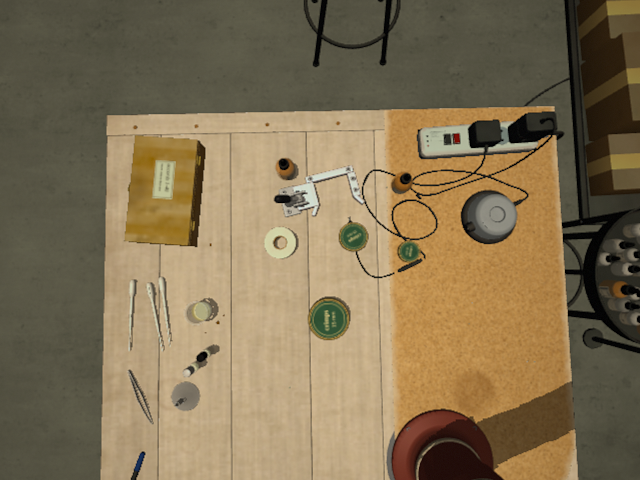

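The top view shows the jig and clamp near (310,195), with the middle tin at about (353,236). The big tin is at (329,318), the small one at (409,250), the roll at (281,242) and the bottles at (286,168) and (402,182). Next I'll measure them.

```bash
cat > h.py <<'E'
import numpy as np, cv2
from cell import r
def cam(n):
    c=r.camera_info(n); R,_=cv2.Rodrigues(np.array(c["rvec"])); return c,R,np.array(c["tvec"])
def cloud(n,d):
    c,R,t=cam(n); v,u=np.mgrid[0:480,0:640]
    P=np.stack([(u-c["cx"])/c["fx"]*d,(v-c["cy"])/c["fy"]*d,d],-1)
    W=(P-t)@R; W[d<=0]=np.nan; return W
def ray(n,u,v,z):
    c,R,t=cam(n); o=-R.T@t; k=R.T@np.array([(u-c["cx"])/c["fx"],(v-c["cy"])/c["fy"],1]); return o+k*(z-o[2])/k[2]
def proj(n,X):
    c,R,t=cam(n); p=R@np.array(X)+t; return c["fx"]*p[0]/p[2]+c["cx"],c["fy"]*p[1]/p[2]+c["cy"]
E
python3 - <<'E'
from h import *
print(proj("top",[0,0,0]),proj("top",[.267,-.592,.3]),proj("scene",[.267,-.592,.3]))
p,d=r.snapshot("top"); W=cloud("top",d)
for u,v in [(353,236),(329,318),(409,250),(281,242),(270,290),(340,178)]: print(u,v,W[v,u].round(4))
cv2.imwrite("pics/crop.png",cv2.resize(p[130:290,230:450,::-1],None,fx=3.6,fy=3.6,interpolation=cv2.INTER_CUBIC))
H=W[...,2]; hm=np.clip(H/0.12*255,0,255); hm=np.nan_to_num(hm).astype(np.uint8)
cv2.imwrite("pics/hm.png",cv2.resize(cv2.applyColorMap(hm[130:290,230:450],cv2.COLORMAP_JET),None,fx=3.6,fy=3.6,interpolation=cv2.INTER_NEAREST))
p,d=r.snapshot("scene"); cv2.imwrite("pics/scrop.png",cv2.resize(p[170:350,215:435,::-1],None,fx=3.6,fy=3.3,interpolation=cv2.INTER_CUBIC))
for cn in("top","scene"):
  for l in ["jig","tin","clamp_lever","bottle_right","bottle_left","label_roll","pad","lever_tip"]:
    print(cn,l,[(np.round(q["pixel"],1).tolist(),round(q["conf"],2)) for q in r.tip_of(cn,l)])
E
```

```text
(np.float64(441.1400307872886), np.float64(460.4933491285906)) (np.float64(923.763496403587), np.float64(343.56053559850375)) (np.float64(563.7916289954397), np.float64(-15.702366958250082))
353 236 [0.4492 0.1653 0.0259]
329 318 [0.2883 0.2175 0.037 ]
409 250 [0.4189 0.0523 0.0194]
281 242 [ 0.4416  0.3127 -0.0009]
270 290 [ 0.3433  0.3367 -0.0013]
340 178 [0.5731 0.1873 0.0006]
top jig [([191.9, 337.0], 0.77)]
top tin [([316.9, 327.3], 0.67), ([235.4, 353.7], 0.61), ([251.7, 409.5], 0.57), ([170.2, 286.4], 0.49)]Traceback (most recent call last):
  File "<stdin>", line 11, in <module>
ValueError: it knows: bottle_left, bottle_right, jig, label_roll, lever_tip, pad, tin
```

View pics/crop.png

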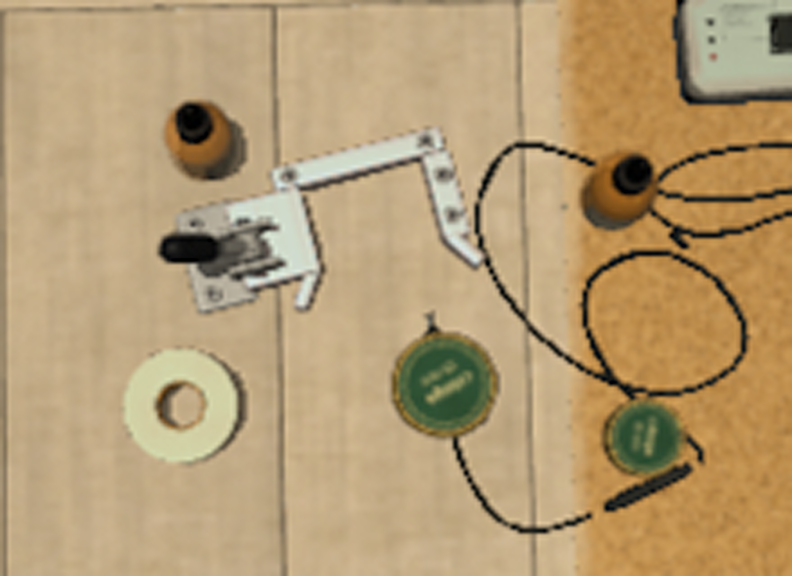

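View pics/scrop.png

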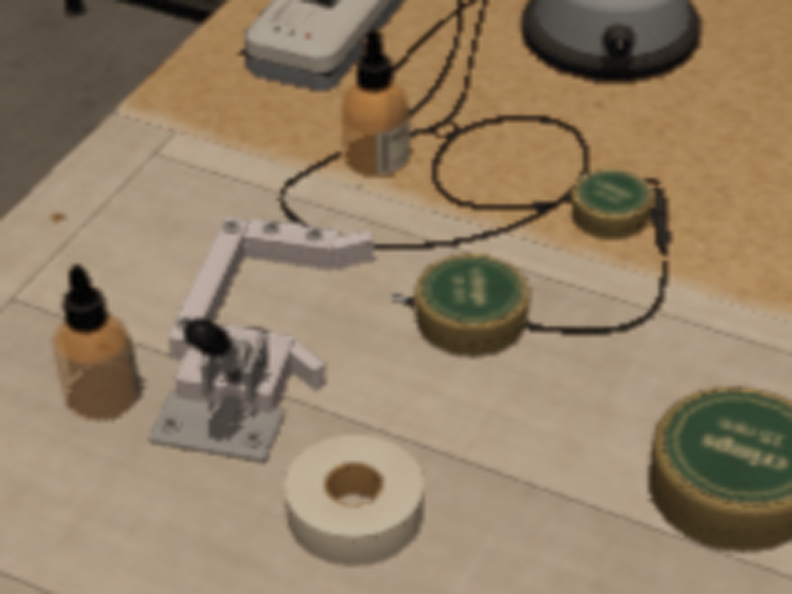

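View pics/hm.png

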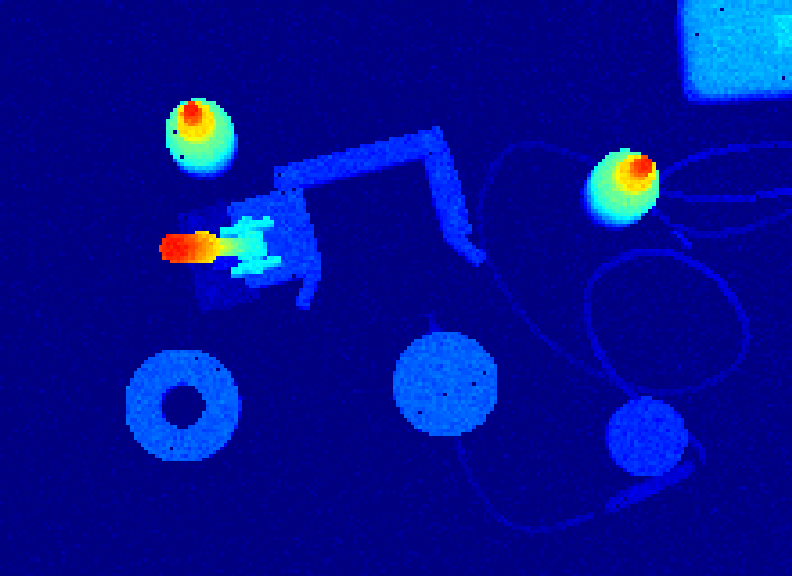

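```bash
cat > fit.py <<'E'
from h import *
from scipy.optimize import least_squares
from scipy.ndimage import map_coordinates
def topcloud(k=4):
    ds=[]
    for i in range(k):
        p,d=r.snapshot("top"); ds.append(d)
    return p,np.median(ds,0)
def Hfun(d):
    # height sampled via projecting plane z point -> pixel
    c,R,t=cam("top"); W=cloud("top",d); return W
if __name__=="__main__":
    p,d=topcloud(); W=cloud("top",d); H=np.nan_to_num(W[...,2])
    np.save("d0.npy",d)
    c,R,t=cam("top"); print("cam",-R.T@t)
    def sample(P,z):
        X=np.c_[P,np.full(len(P),z)]@R.T+t
        u=c["fx"]*X[:,0]/X[:,2]+c["cx"]; v=c["fy"]*X[:,1]/X[:,2]+c["cy"]
        return map_coordinates(H,[v,u],order=1)
    # faces: scan profiles along normals, find crossing 0.011 in image using z=0.022 plane
    def resid(q,full=False):
        x,y,th=q; C,S=np.cos(th),np.sin(th); M=np.array([[C,-S],[S,C]])
        out=[]
        s=np.linspace(-14,14,57)
        def face(pts,n):
            for a in pts:
                L=np.array(a)[None]+s[:,None]*np.array(n)[None]
                h=sample(L/1e3@M.T+[x,y],0.022)
                i=np.where((h[:-1]<0.011)&(h[1:]>=0.011))[0]
                if len(i)==0: out.append(np.nan);continue
                j=i[np.argmin(abs(s[i]))]; out.append(s[j]+.5*(0.011-h[j])/(h[j+1]-h[j]))
        face([(30,b) for b in np.arange(-20,33,2)],(1,0))
        face([(a,-30) for a in np.arange(-16,22,2)],(0,-1))
        face([(a,42) for a in np.arange(-16,22,2)],(0,1))
        return np.array(out)
    best=None
    for th in np.radians([8,12,16]):
      q=np.array([0.545,0.185,th])
      for it in range(30):
        e=resid(q); nb=27; 
        # linearised: solve by numeric normals
        b=np.arange(-20,33,2); a=np.arange(-16,22,2)
        N=np.r_[np.tile([1,0],(27,1)),np.tile([0,-1],(19,1)),np.tile([0,1],(19,1))]
        P=np.r_[np.c_[np.full(27,30),b],np.c_[a,np.full(19,-30)],np.c_[a,np.full(19,42)]]
        J=np.c_[N,N[:,1]*P[:,0]-N[:,0]*P[:,1]]
        ok=np.isfinite(e); 
        if it>8: ok&=abs(e-np.nanmedian(e))<4
        dx=np.linalg.lstsq(J[ok],e[ok],rcond=None)[0]
        C,S=np.cos(q[2]),np.sin(q[2])
        q=q+.7*np.array([(C*dx[0]-S*dx[1])/1e3,(S*dx[0]+C*dx[1])/1e3,dx[2]])
      e=resid(q);print(q.round(4),np.degrees(q[2]).round(2),ok.sum(),np.nanstd(e).round(2))
    print(e.round(1))
    np.save("jig.npy",q)
    # tin, roll, bottles
    def blob(cx,cy,zl,zh,rad):
        m=(np.hypot(W[...,0]-cx,W[...,1]-cy)<rad)&(H>zl)&(H<zh); X=W[m][:,:2]
        (a,b),rr=cv2.minEnclosingCircle(X.astype(np.float32)); return X.mean(0).round(4),(round(a,4),round(b,4)),round(rr,4),m.sum()
    for n,a in dict(tin=(.449,.165,.021,.032,.045),roll=(.4416,.3127,.02,.032,.05)).items(): print(n,blob(*a))
    for n,(u,v) in dict(bl=(284,161),br=(404,176)).items():
        w=ray("top",u,v,.1); print(n,w, blob(w[0],w[1],.085,.11,.03))
    w=W[int(130+247/3.6),int(230+170/3.6)]; print("tip approx",w)
    C,S=np.cos(q[2]),np.sin(q[2])
    toj=lambda P:((np.array(P)[:2]-q[:2])@np.array([[C,-S],[S,C]])*1e3).round(1)
    for n,P in dict(tin=blob(.449,.165,.021,.032,.045)[0],roll=blob(.4416,.3127,.02,.032,.05)[0],tip=w).items(): print(n,toj(P))
E
python3 fit.py
python3 - <<'E'
from h import *
q=np.load("jig.npy");C,S=np.cos(q[2]),np.sin(q[2])
J=lambda x,y,z:[q[0]+(C*x-S*y)/1e3,q[1]+(S*x+C*y)/1e3,z/1e3]
r.snapshot("top");r.snapshot("scene")
for cn in("top","scene"):
  for l,z,P in [("jig",0,(0,0,0)),("tin",0,None),("bottle_right",0,None),("bottle_left",0,None),("label_roll",0,None),("lever_tip",.102,(0,120,102)),("pad",.012,(0,42,12))]:
    print(cn,l,[(ray(cn,x["pixel"][1],x["pixel"][0],z).round(3)[:2].tolist(),round(x["conf"],2)) for x in r.tip_of(cn,l)],np.round(J(*P)[:2],3) if P else "")
p,_=r.snapshot("top")
for cn in("top","scene"):
  p,_=r.snapshot(cn);p=p.copy(); k=4
  p=cv2.resize(p,None,fx=k,fy=k)
  for L in [[(-38,-46,22),(-20,-30,22),(30,-30,22),(30,42,22),(-20,42,22),(-38,58,22)],[(0,78,40),(0,120,102)]]:
    cv2.polylines(p,[np.array([[(a+.5)*k-.5 for a in proj(cn,J(*x))] for x in L],np.int32)],False,(255,0,0),1)
  a,b=proj(cn,J(0,20,20)); a,b=int(a*k),int(b*k); cv2.imwrite(f"pics/ov_{cn}.png",p[b-250:b+250,a-350:a+350,::-1])
print(r.state()["t"])
E
```

```text
cam [0.38831363 0.23433172 0.92911998]
[0.5425 0.196  0.229 ] 13.12 65 0.42
[0.5425 0.196  0.229 ] 13.12 65 0.42
[0.5425 0.196  0.229 ] 13.12 65 0.42
[ 0.1  0.  -0.  -0.1 -0.   0.   0.  -0.1  0.2  0.1 -0.1 -0.2  0.2 -0.
  0.   0.1 -0.  -0.  -0.  -0.1 -0.1 -0.  -0.1 -0.   0.2 -0.1 -0.1 -0.6
 -0.5 -0.6 -0.8 -0.5 -0.5 -0.9 -0.8 -0.6 -0.6 -0.7 -0.8 -0.6 -0.5 -0.7
 -0.7 -0.5 -0.4 -0.7  0.2 -0.3 -0.8 -1.2 -0.4 -0.2 -0.7 -1.3 -1.3 -0.2
 -0.6 -1.1 -1.6 -0.2 -0.7 -1.1  0.  -0.  -0.5]
tin (array([0.449, 0.165]), (0.4492, 0.1646), 0.0297, np.int64(677))
roll (array([0.4401, 0.3126]), (0.4403, 0.3125), 0.0321, np.int64(676))
bl [0.58774554 0.29657182 0.1       ] (array([0.5884, 0.2991]), (0.588, 0.3001), 0.0052, np.int64(30))
br [0.55457977 0.0727     0.1       ] (array([0.5552, 0.0653]), (0.5552, 0.0654), 0.0049, np.int64(32))
tip approx [0.51777237 0.31046687 0.10131275]
tin [-98.1  -8.9]
roll [-73.3 136.8]
tip [  1.9 117.1]
top jig [([0.54, 0.191], 0.91)] [0.543 0.196]
top tin [([0.45, 0.165], 0.97), ([0.414, 0.056], 0.6)] 
top bottle_right [([0.548, 0.068], 0.88)] 
top bottle_left [([0.59, 0.3], 0.63)] 
top label_roll [([0.438, 0.313], 0.89)] 
top lever_tip [([0.518, 0.319], 0.59), ([0.538, 0.085], 0.16)] [0.515 0.313]
top pad [] [0.533 0.237]
scene jig [([0.545, 0.196], 0.8)] [0.543 0.196]
scene tin [([0.289, 0.222], 0.94), ([0.456, 0.166], 0.9), ([0.411, 0.046], 0.85)] 
scene bottle_right [([0.558, 0.063], 0.65)] 
scene bottle_left [([0.593, 0.291], 0.66)] 
scene label_roll [([0.44, 0.314], 0.72)] 
scene lever_tip [([0.52, 0.309], 0.59)] [0.515 0.313]
scene pad [] [0.533 0.237]
1.45
```

View pics/ov_top.png

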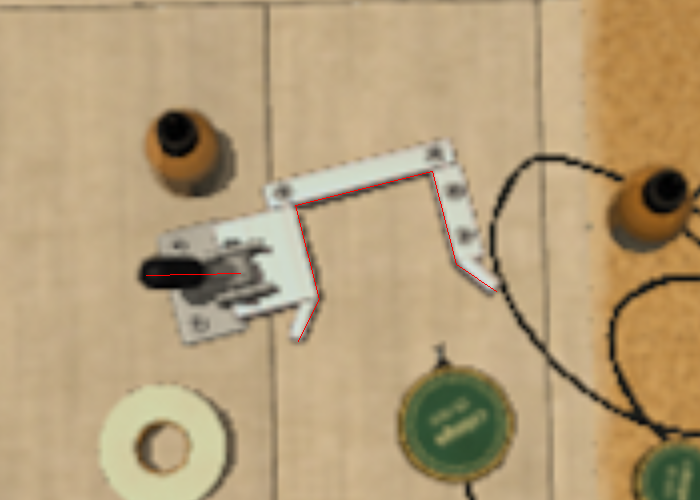

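View pics/ov_scene.png

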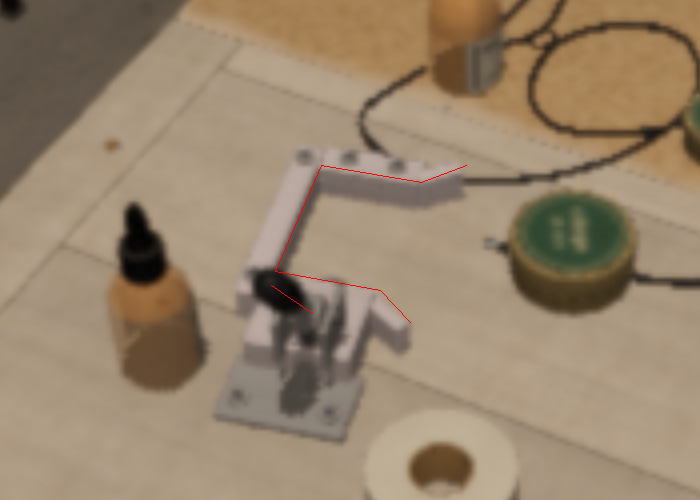

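Fit: jig origin is (0.5425, 0.196) with yaw 13.1°, and the scene overlay agrees to about 2 mm. The middle tin (29.7 mm measured radius, top at 26 mm) is at jig (-98, -9). I'll push it with the fingers opened about 20 mm as a cradle. First I'll swing round to it.

>>> arm_command(dr=[[0,0,-2],[0,0,-4],[0,0,-6],[0,0,-9],[0,0,-11.2]], travel=[[23,32,0],[46,64,0],[69,96,0],[92,128,0],[115,160,0]], hand=[20,20,20,20,20], newtons=20)

```text
t: 1.87
ee_pos: [0.3831, -0.4309, 0.3029]
tool_rot: [0.994, 0.113, 0.0, 0.0]
contact_force: [1.4, -0.6, 0.0]
finger_gap: 0.064
```

>>> arm_command(dr=[[0,0,0],[0,0,0],[0,0,0],[0,0,0],[0,0,0]], travel=[[18,36,0],[36,72,0],[54,108,0],[72,144,0],[90,180,0]], hand=[20,20,20,20,20])

```text
t: 2.28
ee_pos: [0.4738, -0.2491, 0.3033]
tool_rot: [0.994, 0.113, 0.001, 0.0]
contact_force: [-0.5, 0.1, -0.3]
finger_gap: 0.0307
```

>>> arm_command(dr=[[0,0,0],[0,0,0],[0,0,0],[0,0,0],[0,0,0]], travel=[[4,38,0],[8,76,0],[10,114,0],[10,152,0],[8,190,0]], hand=[20,20,20,20,20])

```text
t: 2.7
ee_pos: [0.482, -0.0572, 0.3036]
tool_rot: [0.994, 0.113, 0.001, 0.0]
contact_force: [0.9, 0.4, -1.2]
finger_gap: 0.0199
```

>>> arm_command(dr=[[0,0,0],[0,0,0],[0,0,0],[0,0,0],[0,0,0]], travel=[[-10,35,0],[-20,70,0],[-32,105,0],[-44,140,0],[-56,175,0]], hand=[20,20,20,20,20])

```text
t: 3.12
ee_pos: [0.4253, 0.1194, 0.3039]
tool_rot: [0.994, 0.113, 0.002, 0.0]
contact_force: [1.0, 0.6, -0.2]
finger_gap: 0.0201
```

>>> arm_command(dr=[[0,0,0],[0,0,0],[0,0,0],[0,0,0],[0,0,0]], travel=[[-10,12,0],[-20,24,0],[-26,36,-10],[-26,36,-35],[-26,36,-70]], hand=[20,20,20,20,20])

```text
t: 3.53
ee_pos: [0.4008, 0.1573, 0.2356]
tool_rot: [0.993, 0.114, 0.006, -0.001]
contact_force: [1.2, -0.5, -0.8]
finger_gap: 0.0201
```

>>> arm_command(dr=[[0,0,0],[0,0,0],[0,0,0],[0,0,0],[0,0,0]], travel=[[0,-2,-30],[0,-3,-60],[0,-3,-90],[0,-3,-115],[0,-3,-138]], hand=[20,20,20,20,20])

```text
t: 3.95
ee_pos: [0.401, 0.1544, 0.0963]
tool_rot: [0.993, 0.114, 0.006, -0.001]
contact_force: [0.2, -0.2, -0.3]
finger_gap: 0.0201
```

```bash
cat > look.py <<'E'
from h import *
import sys
s=r.state();print(s["t"],s["ee_pos"].round(4),s["tool_rot"].round(3),s["contact_force"].round(1))
q=np.load("jig.npy");C,S=np.cos(q[2]),np.sin(q[2])
toj=lambda P:((np.array(P)[:2]-q[:2])@np.array([[C,-S],[S,C]])*1e3).round(1)
print("tool jig",toj(s["ee_pos"]))
for n in ("scene","top"):
    p,d=r.snapshot(n);cv2.imwrite(f"pics/{sys.argv[1]}_{n}.png",cv2.resize(p[130:330,210:470,::-1] if n=="top" else p[150:350,200:460,::-1],None,fx=3,fy=3))
W=cloud("top",d); m=(np.hypot(W[...,0]-.5,W[...,1]-.18)<.12)&(p[...,1]>p[...,0]*1.3)&(p[...,1]>p[...,2]*1.1)&(W[...,2]>.02)&(W[...,2]<.032)
X=W[m][:,:2]
if len(X)>20:
    (a,b),rr=cv2.minEnclosingCircle(X.astype(np.float32));print("tin lid jig",toj((a,b)),rr,m.sum(),"z",np.median(W[m][:,2]))
E
python3 look.py a
```

```text
3.95 [0.401  0.1544 0.0963] [ 0.993  0.114  0.006 -0.001] [ 0.2 -0.2 -0.3]
tool jig [-147.2   -8.4]
tin lid jig [-92.3  -7.5] 0.02192111127078533 156 z 0.026235571892179885
```

View pics/a_scene.png

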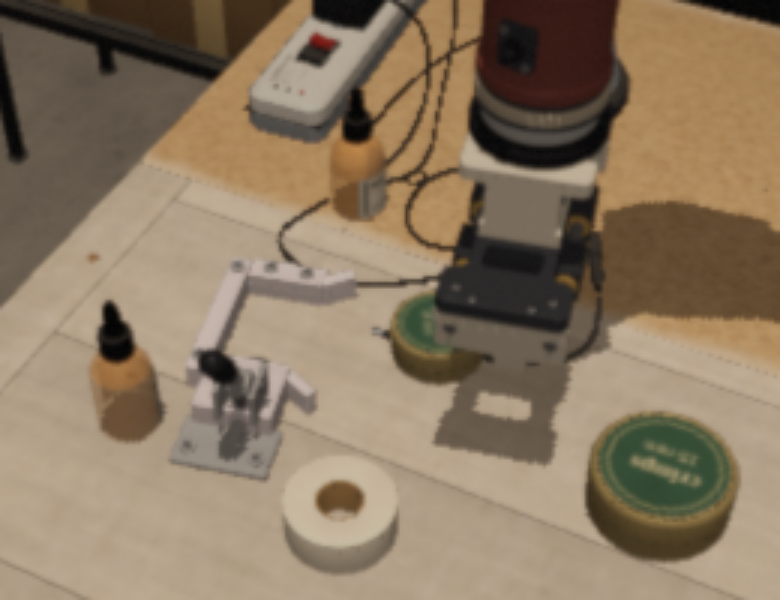

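View pics/a_top.png

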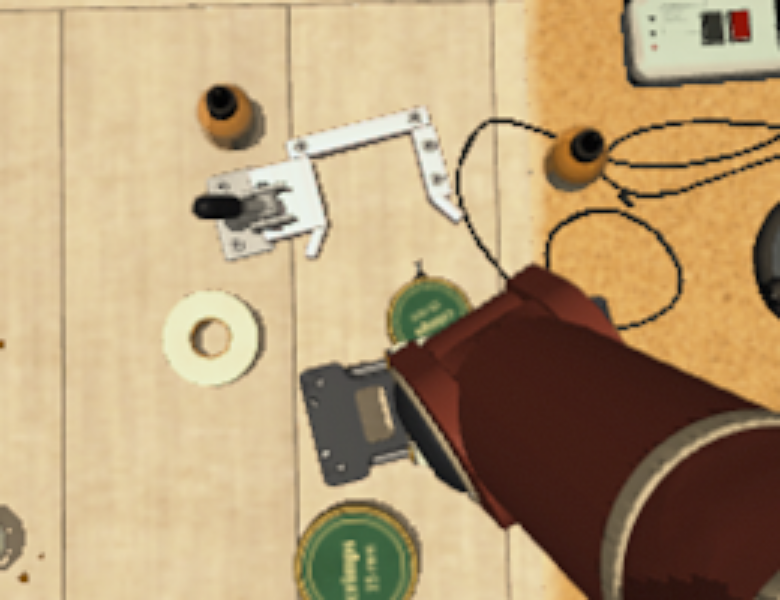

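The tin hasn't moved, and the fingers are about 14 mm behind it. I'll start pushing.

>>> arm_command(dr=[[0,0,0],[0,0,0],[0,0,0],[0,0,0],[0,0,0]], travel=[[8,1.5,0],[15.5,3.5,0],[25,7.5,0],[34.5,11,0],[44,15,0]], hand=[20,20,20,20,20])

```text
t: 4.47
ee_pos: [0.4459, 0.1694, 0.0971]
tool_rot: [0.994, 0.113, 0.005, -0.001]
contact_force: [-0.0, 0.8, -0.4]
finger_gap: 0.0199
```

```bash
python3 look.py b
```

```text
4.4667 [0.4459 0.1694 0.0971] [ 0.994  0.113  0.005 -0.001] [-0.   0.8 -0.4]
tool jig [-100.1   -3.9]
```

View pics/b_scene.png

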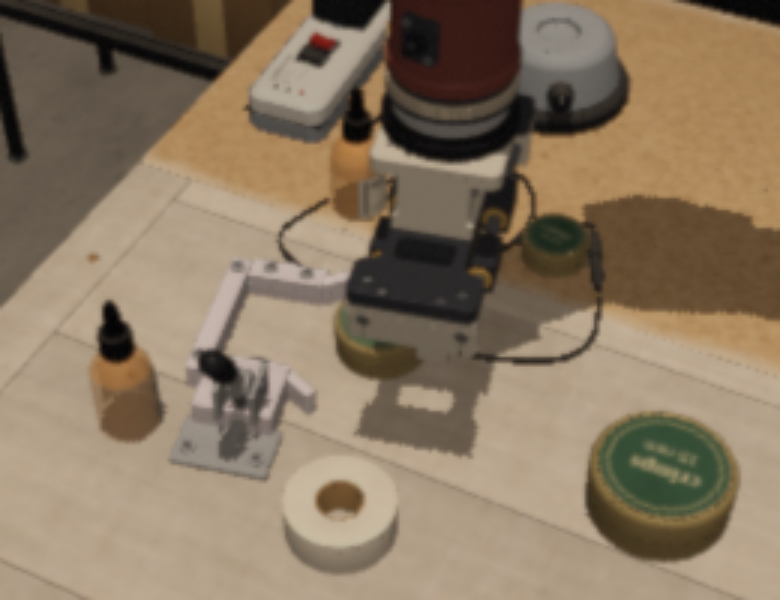

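>>> arm_command(dr=[[0.5,-2.3,0],[1.1,-4.7,0],[1.6,-7,0],[2.2,-9.4,0],[2.7,-11.7,0]], travel=[[4,2.4,0],[8,4.8,0],[12.2,7.2,-0.5],[16.3,9.5,-1],[20.3,11.9,-1.5]], hand=[20,20,20,20,20])

```text
t: 4.98
ee_pos: [0.4679, 0.182, 0.097]
tool_rot: [0.987, 0.113, 0.112, -0.014]
contact_force: [-0.6, 0.1, -0.3]
finger_gap: 0.02
```

```bash
python3 look.py c
python3 - <<'E'
from h import *
from scipy.spatial.transform import Rotation as Ro
s=r.state();R=Ro.from_quat(s["tool_rot"]).as_matrix();tip=s["ee_pos"]+R@[0,0,.084];print(R.round(3),tip)
q=np.load("jig.npy");C,S=np.cos(q[2]),np.sin(q[2]);print((tip[:2]-q[:2])@np.array([[C,-S],[S,C]]))
E
```

```text
4.9833 [0.4679 0.182  0.097 ] [ 0.987  0.113  0.112 -0.014] [-0.6  0.1 -0.3]
tool jig [-75.8   3.3]
tin lid jig [-19.3   4.4] 0.02273852936923504 226 z 0.02622486227170725
[[ 0.95   0.227  0.216]
 [ 0.221 -0.974  0.052]
 [ 0.222 -0.001 -0.975]] [0.4853459  0.18673318 0.01464645]
[-0.05776733  0.00397974]
```

View pics/c_scene.png

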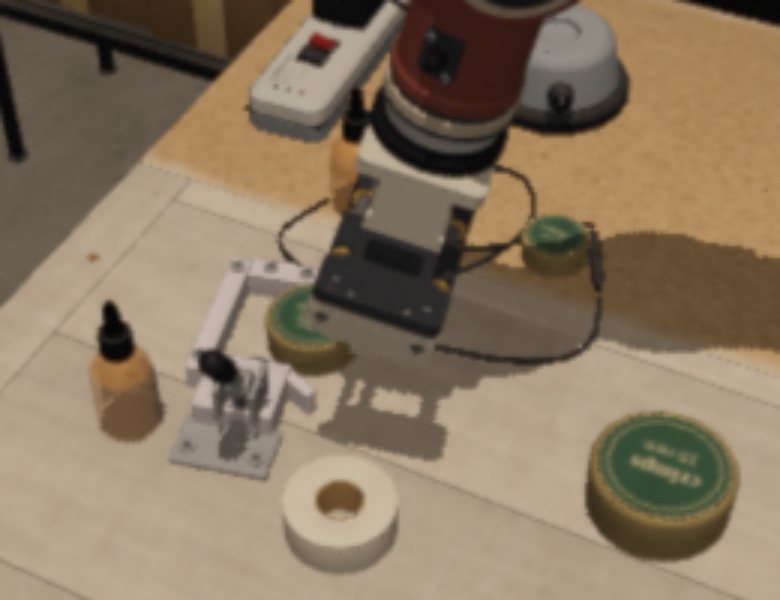

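View pics/c_top.png

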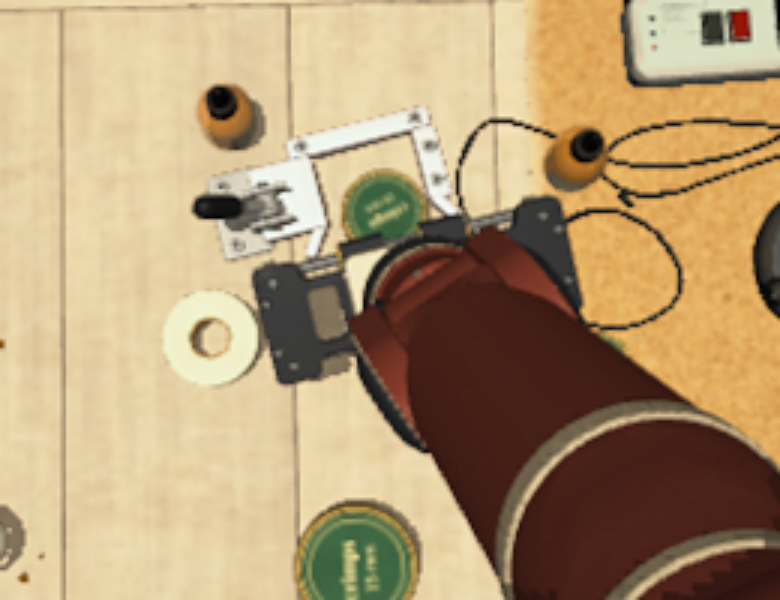

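The tin is entering the nest at about jig (-23, 4), centred. About 23 mm to go, and I'll watch the force.

>>> arm_command(dr=[[0,0,0],[0,0,0],[0,0,0],[0,0,0],[0,0,0]], travel=[[5,1.5,-1],[10,3,-2],[15,4,-2],[19,5,-2],[21,5.6,-2]], hand=[20,20,20,20,20])

```text
t: 5.5
ee_pos: [0.4894, 0.188, 0.0947]
tool_rot: [0.987, 0.113, 0.112, -0.013]
contact_force: [-0.6, 0.7, 0.7]
finger_gap: 0.0202
```

```bash
python3 look.py d
```

```text
5.5 [0.4894 0.188  0.0947] [ 0.987  0.113  0.112 -0.013] [-0.6  0.7  0.7]
tool jig [-53.6   4.3]
tin lid jig [1.5 5.3] 0.0226921234279871 205 z 0.02662062797157199
```

View pics/d_top.png

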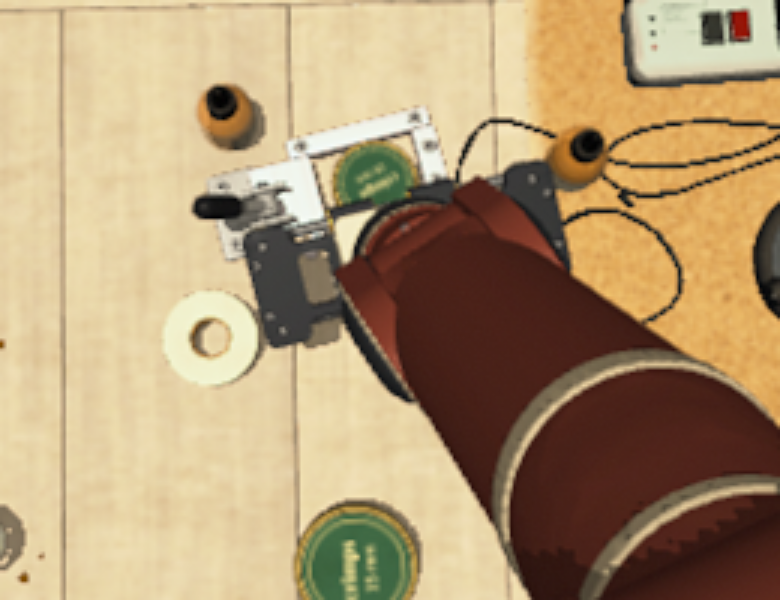

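>>> arm_command(dr=[[0,0,0],[0,0,0],[0,0,0],[0,0,0],[0,0,0]], travel=[[0.8,0.2,0],[1.6,0.4,0],[2.4,0.6,0],[2.4,0.6,0],[2.4,0.6,0]], hand=[20,20,20,20,20])

```text
t: 6.02
ee_pos: [0.4907, 0.1883, 0.0944]
tool_rot: [0.987, 0.113, 0.111, -0.013]
contact_force: [-2.4, -1.2, 0.8]
finger_gap: 0.0202
```

Force rises and motion stalls, so the tin is against the stop. I'll back off and check.

>>> arm_command(dr=[[0,0,0],[0,0,0],[0,0,0],[0,0,0],[0,0,0]], travel=[[-8,-2,0],[-18,-4,0],[-29,-7,0],[-29,-7,25],[-29,-7,60]], hand=[20,20,20,20,20])

```text
t: 6.43
ee_pos: [0.4592, 0.1808, 0.1525]
tool_rot: [0.988, 0.114, 0.107, -0.012]
contact_force: [0.2, 0.2, -0.4]
finger_gap: 0.0199
```

>>> arm_command(dr=[[0,2,0],[-0.5,5,0],[-1.1,7,0],[-1.8,9.4,0],[-2.7,12.5,0]], travel=[[0,0,35],[0,0,70],[0,0,100],[0,0,120],[0,0,130]], hand=[10,0,0,0,0])

```text
t: 6.85
ee_pos: [0.4597, 0.181, 0.2861]
tool_rot: [0.993, 0.114, -0.001, -0.002]
contact_force: [0.6, 0.4, -0.6]
finger_gap: 0.0005
```

```bash
python3 look.py e
```

```text
6.85 [0.4597 0.181  0.2861] [ 0.993  0.114 -0.001 -0.002] [ 0.6  0.4 -0.6]
tool jig [-84.    4.2]
```

View pics/e_top.png

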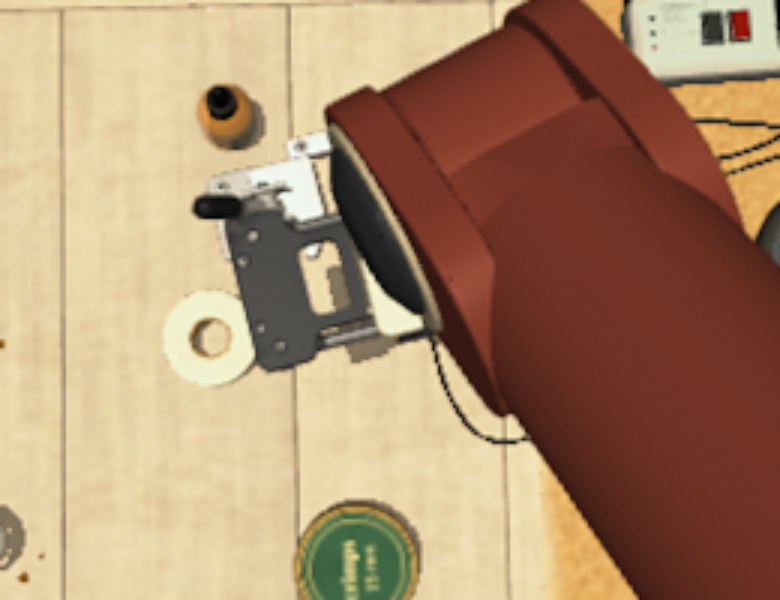

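View pics/e_scene.png

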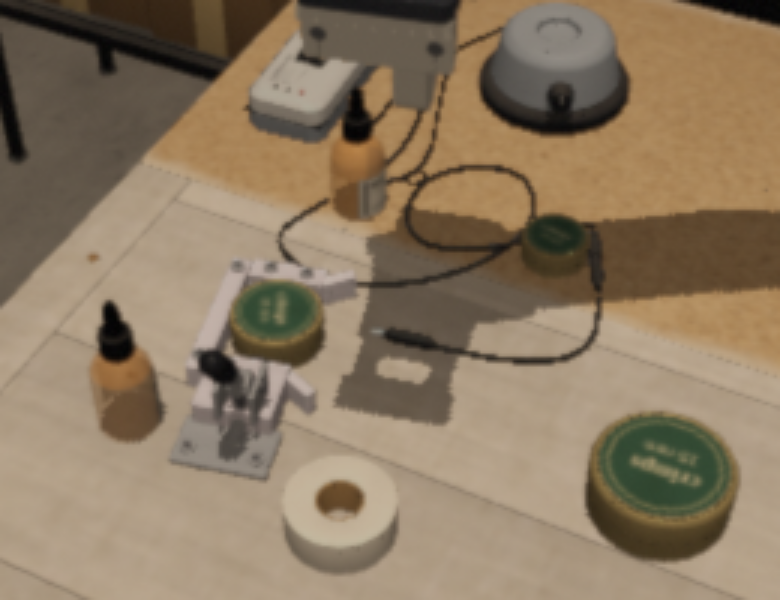

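The scene view shows the tin seated in the nest with the lever open. Now I'll move behind the lever on the jig +y side.

>>> arm_command(dr=[[0,0,0],[0,0,0],[0,0,0],[0,0,0],[0,0,0]], travel=[[9,34,0],[18,68,0],[28,102,0],[37,137,0],[46.5,171,0]], hand=[0,0,0,0,0], newtons=40)

```text
t: 7.37
ee_pos: [0.5068, 0.3537, 0.2826]
tool_rot: [0.993, 0.114, -0.001, -0.002]
contact_force: [0.2, -0.1, -0.6]
finger_gap: 0.0006
```

```bash
python3 look.py f
python3 - <<'E'
from h import *
q=np.load("jig.npy");C,S=np.cos(q[2]),np.sin(q[2])
p,d=r.snapshot("scene");W=cloud("scene",d)
m=(np.hypot(W[...,0]-.54,W[...,1]-.2)<.06)&(p[...,1]>p[...,0]*1.15)&(p[...,1]>p[...,2]*1.1)&(W[...,2]>.02)&(W[...,2]<.034)
X=W[m][:,:2];(a,b),rr=cv2.minEnclosingCircle(X.astype(np.float32));print((a,b),rr,m.sum(),np.median(W[m][:,2]),((np.array([a,b])-q[:2])@np.array([[C,-S],[S,C]])*1e3))
E
```

```text
7.3667 [0.5068 0.3537 0.2826] [ 0.993  0.114 -0.001 -0.002] [ 0.2 -0.1 -0.6]
tool jig [  1.  161.8]
tin lid jig [1.6 6. ] 0.022771576419472694 245 z 0.026575202416799535
(0.545169472694397, 0.20050646364688873) 0.023594632744789124 259 0.027756611209509376 [3.62106555 3.81252943]
```

View pics/f_top.png

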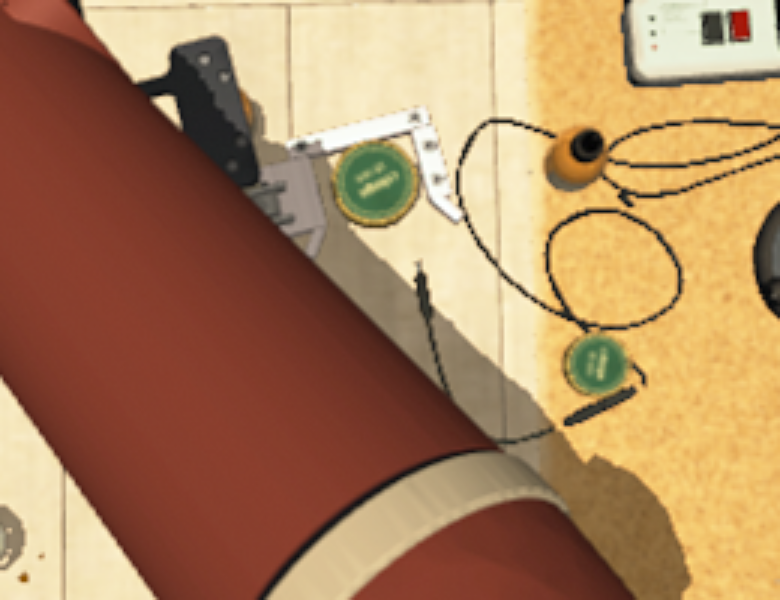

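View pics/f_scene.png

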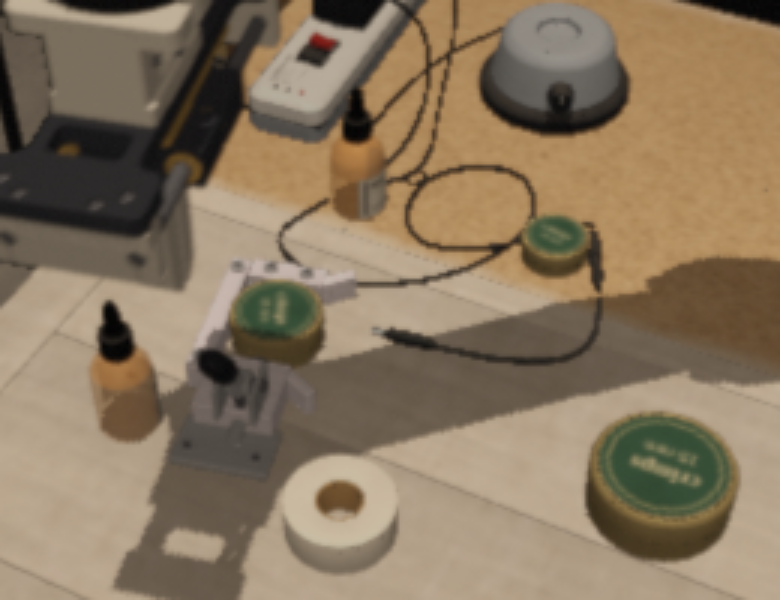

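The top view puts the seated tin at about jig (1, 6), and nothing else has moved. I'll lower the fingers behind the lever.

>>> arm_command(dr=[[0,0,0],[0,0,0],[0,0,0],[0,0,0],[0,0,0]], travel=[[-0.5,0,-25],[-0.5,0,-50],[-0.5,0,-75],[-0.5,0,-98],[-0.5,0,-114]], hand=[0,0,0,0,0])

```text
t: 7.93
ee_pos: [0.504, 0.3522, 0.1648]
tool_rot: [0.993, 0.116, -0.003, -0.0]
contact_force: [-0.3, -1.1, 0.3]
finger_gap: 0.0007
```

```bash
python3 look.py g
```

```text
7.9333 [0.504  0.3522 0.1648] [ 0.993  0.116 -0.003 -0.   ] [-0.3 -1.1  0.3]
tool jig [ -2.1 160.9]
tin lid jig [1.6 5.7] 0.022664548829197884 243 z 0.026431023667155065
```

View pics/g_scene.png

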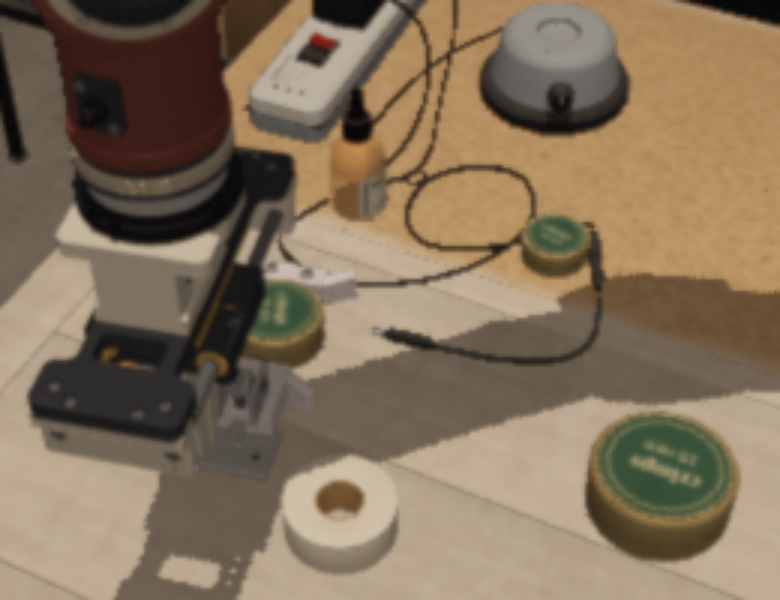

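>>> arm_command(dr=[[0,0,0],[0,0,0],[0,0,0],[0,0,0],[0,0,0]], travel=[[4,-9.5,2],[6.5,-19,3],[8.8,-28.5,3],[11,-38.5,3],[13.3,-48,3]], hand=[0,0,0,0,0])

```text
t: 8.45
ee_pos: [0.5178, 0.3043, 0.1696]
tool_rot: [0.993, 0.116, -0.002, -0.001]
contact_force: [-0.1, 1.4, 1.0]
finger_gap: 0.0006
```

>>> arm_command(dr=[[0,0,0],[0,0,0],[0,0,0],[0,0,0],[0,0,0]], travel=[[1.4,-6,0],[2.8,-12,0],[4.2,-18,0],[5.6,-24,0],[6.8,-29,0]], hand=[0,0,0,0,0])

```text
t: 8.87
ee_pos: [0.5248, 0.2738, 0.1693]
tool_rot: [0.993, 0.115, -0.003, -0.001]
contact_force: [0.7, -0.4, -0.2]
finger_gap: 0.0005
```

```bash
python3 look.py k
```

```text
8.8667 [0.5248 0.2738 0.1693] [ 0.993  0.115 -0.003 -0.001] [ 0.7 -0.4 -0.2]
tool jig [ 0.4 79.8]
```

View pics/k_scene.png

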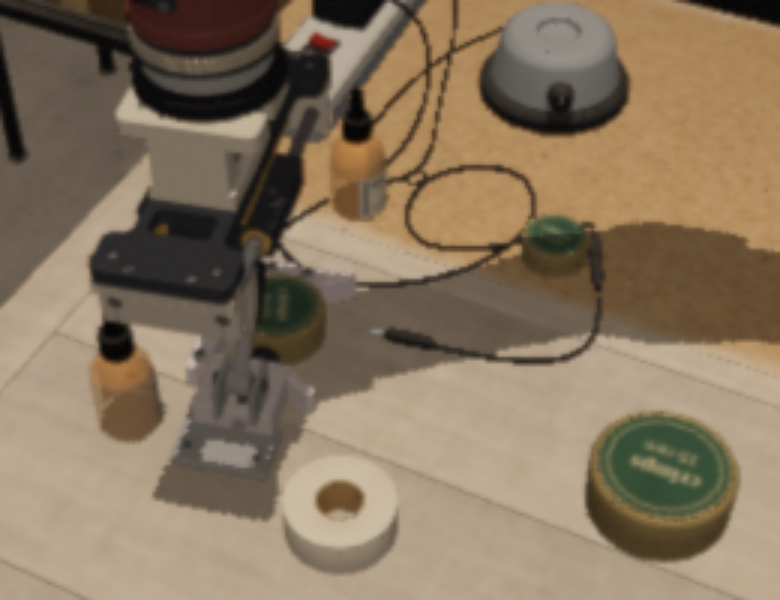

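View pics/k_top.png

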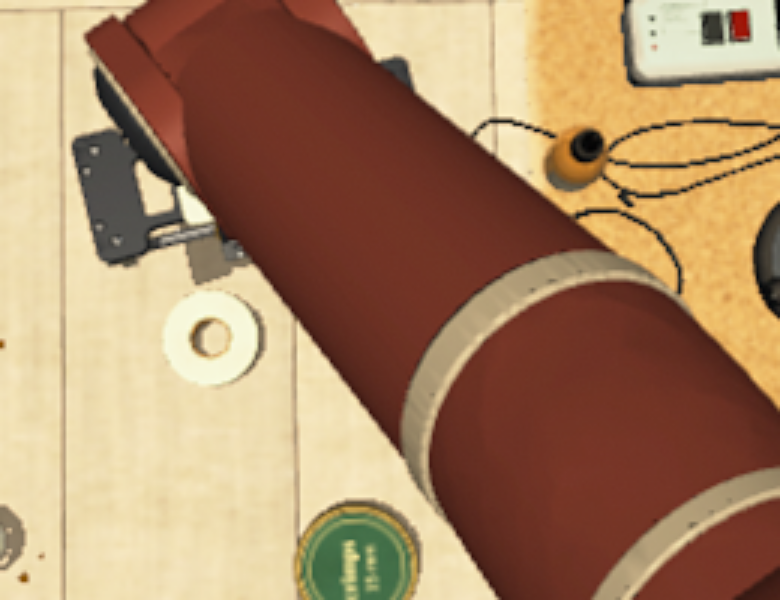

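The force has dropped to zero and the lever's black tip now shows over the tin side, at about (262,355) in the crop, so it has snapped over. I'll retreat back and up, then look.

>>> arm_command(dr=[[0,0,0],[0,0,0],[0,0,0],[0,0,0],[0,0,0]], travel=[[-3,12,0],[-6,25,10],[-9,38,40],[-9,38,75],[-9,38,110]], hand=[0,0,0,0,0])

```text
t: 9.38
ee_pos: [0.5142, 0.3146, 0.2799]
tool_rot: [0.993, 0.117, -0.004, -0.001]
contact_force: [0.5, 0.1, 0.6]
finger_gap: 0.0001
```

>>> arm_command(dr=[[0,0,0],[0,0,0],[0,0,0],[0,0,0],[0,0,0]], travel=[[0,-5,30],[0,-35,50],[0,-75,50],[0,-115,50],[0,-155,50]], hand=[0,0,0,0,0])

```text
t: 9.8
ee_pos: [0.5137, 0.1601, 0.3305]
tool_rot: [0.993, 0.119, -0.003, -0.001]
contact_force: [0.8, -0.1, -1.1]
finger_gap: 0.0004
```

>>> arm_command(dr=[[0,0,0],[0,0,0],[0,0,0],[0,0,0],[0,0,0]], travel=[[0,-40,0],[0,-80,0],[0,-120,0],[0,-160,0],[0,-200,0]], hand=[0,0,0,0,0])

```text
t: 10.22
ee_pos: [0.5138, -0.04, 0.3307]
tool_rot: [0.993, 0.12, -0.003, -0.002]
contact_force: [0.8, -0.6, -0.1]
finger_gap: 0.0003
```

```bash
python3 look.py m
```

```text
10.2167 [ 0.5138 -0.04    0.3307] [ 0.993  0.12  -0.003 -0.002] [ 0.8 -0.6 -0.1]
tool jig [ -81.6 -223.3]
tin lid jig [1.  1.3] 0.02327634021639824 263 z 0.026383493007264995
```

View pics/m_scene.png

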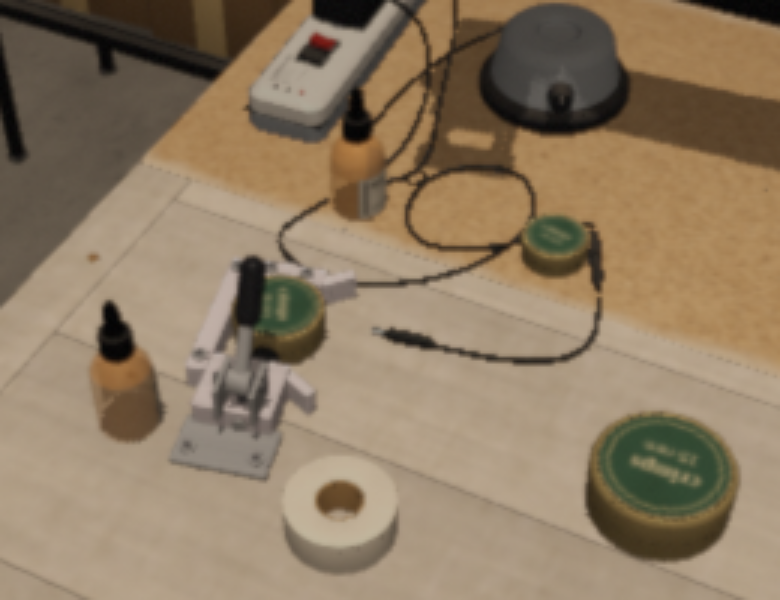

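View pics/m_top.png

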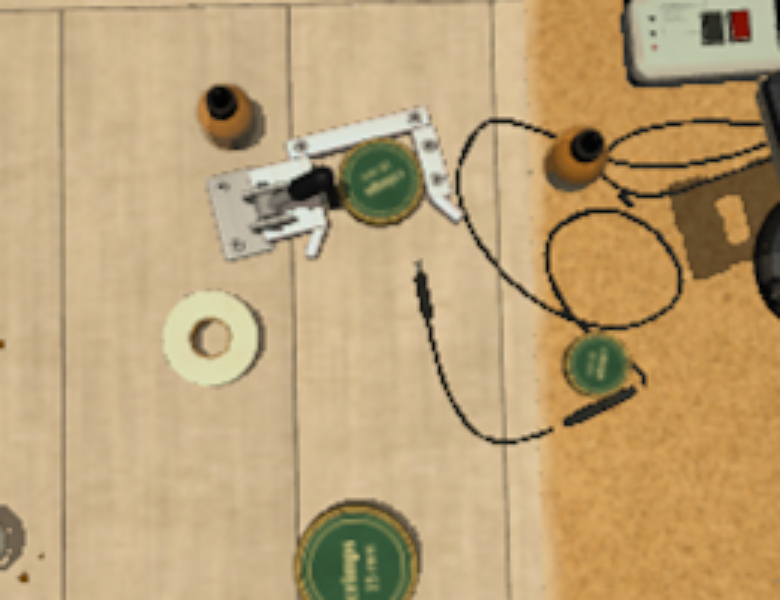

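Run:
```python
from h import *
q=np.load("jig.npy");C,S=np.cos(q[2]),np.sin(q[2])
J=lambda x,y,z:[q[0]+(C*x-S*y)/1e3,q[1]+(S*x+C*y)/1e3,z/1e3]
print("shut tip expected crop px",[(( proj("top",J(0,36,102))-np.array([210,130]))*3).round(),((proj("scene",J(0,36,102))-np.array([200,150]))*3).round()])
p,d=r.snapshot("top");W=cloud("top",d);m=(W[...,2]>.06)&(np.hypot(W[...,0]-.535,W[...,1]-.235)<.06)
X=W[m];X=np.c_[((X[:,:2]-q[:2])@np.array([[C,-S],[S,C]]))*1e3,X[:,2]*1e3]
k=X[:,2].argsort()[-12:];print(X[k].mean(0), X[:,1].min())
v=np.polyfit(X[:,2]-40,X[:,1]-78,1);print("lean",np.arctan(v[0]),v)
d0=np.load("d0.npy");W0=cloud("top",d0)
for n,(cx,cy,zl,zh,rad) in dict(roll=(.44,.3126,.02,.032,.05),bl=(.588,.299,.085,.11,.03),br=(.555,.065,.085,.11,.03)).items():
    f=lambda W:W[(np.hypot(W[...,0]-cx,W[...,1]-cy)<rad)&(W[...,2]>zl)&(W[...,2]<zh)][:,:2].mean(0)
    print(n,((f(W)-f(W0))*1e3).round(1))
```

```text
shut tip expected crop px [array([329., 175.]), array([257., 257.])]
[  1.50152707  39.33042097 103.81037337] 32.61411534203579
lean -0.6174539165054486 [-0.71007224  6.73346837]
roll [-0.1  0. ]
bl [-0.1  0. ]
br [-0. -0.]
```

The measured lever lean is -0.617 rad (shut is -0.6) and its tip is where the shut position puts it. The bottles and roll have moved by no more than 0.1 mm. I'm handing in.

```bash
python3 -c "
from cell import r
print(r.job_done(), r.state()['t'])"
```

```text
the job is handed in; nothing more can be done
the job is handed in; nothing more can be done
```

I pushed the middle-sized tin into the jig and against the back stop, then pushed the lever over centre and it snapped shut. I handed the job in after about 10 s of the 48 s allowed, and no verdict came back.

**Last checks:**
- **Lever:** it leans -0.617 rad towards the tin, against -0.6 rad expected when shut, with its tip within a few mm of the given shut position.
- **Tin:** it sits at about jig (1, 1.3) mm with its lid at 26 mm, so it is flat on the bench. The clamp moved it about 4.5 mm towards the fixed jaw.
- **Bottles and roll:** they are within 0.1 mm of where they started.
- **Robot:** it ended up well clear of the jig and everything on the bench.

**Not checked or in disagreement:**
- **Pad force:** I couldn't measure it; that the pad presses on the tin is inferred from the tin moving to the jaw.
- **Camera disagreement:** with the tin seated but not yet clamped, the two cameras placed it about 2 mm apart, which is about the calibration error. The tin and jig positions are only that good.

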